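Index the die plate and draw up the staking punch

ROBOT

A 7-joint arm with a two-finger parallel gripper is mounted at the origin on the work surface. World frame = base frame: x ahead of the robot, y to its left, z up, the work surface at z = 0. Lengths are in m, angles in rad, forces in N, time in s.
With the tool pointing down it reaches from about 0.35 to 0.9 m from the base axis. Payload 19.9 kg.
Tool frame: the origin (TCP) lies at the very end of the fingers, on their centre line; the grasp point (between the pads) lies 19 mm behind it; z points along the fingers, y is the line along which they close (so a half turn about z gives the same grasp; the last joint's range is limited). The gripper opens to 85 mm and grips with 20 to 120 N. Pads are 22 mm wide; open, the fingers measure 114 mm over their backs; the gripper's body (76 mm by 85 mm) begins 54 mm behind the grasp point. The pads swing forward as they close: fully open they stand 13 mm farther back than shut.
Start: joints at [1.171, 0.417, -0.01, 1.614, 0.005, 1.111, -0.053], TCP at [0.219, -0.585, 0.231] pointing down, gripper open.
Joint ranges: [-2.81, 2.81], [-0.39, 2.02], [-1.27, 1.25], [0.06, 2.57], [-1.19, 4.33], [0.19, 2], [-2.82, 2.82]. Speed limits (rad/s): [1.89, 1.89, 2.39, 2.39, 3.01, 3.01, 3.01].

INTERFACE

Orientations are given as a rotation vector (axis times angle).
In Python, from bench import get_obs, capture, close_job gives the robot as it stands. The module is installed in compiled form; this text tells all that it offers.
- The arm moves only by the tool carry_out, never from a script. Its argument "deltas" is a list of rows, each a list of 3 entries, a list of its own where there are three numbers: the shift along the tool's x, y, z scaled (see below), then the turn, a rotation vector about the tool's x, y, z scaled (see below), then the gripper command: -1 is fully open, 1 is shut, values between are in proportion. In form: [[[tx, ty, tz], [rx, ry, rz], hand], ...]. A call has 1 to 10 rows; each row shifts and turns the commanded pose from where the row before left it, along the tool's axes as they then stand; what a row does not reach is not made up. The controller multiplies each number of a shift by 0.02 m and each number of a turn by 0.1 rad. A row lasts 1/10 s, in which the tool goes at most 50 mm and 8.59 degrees, less where a joint would pass 70% of its speed; a pose out of reach is approached as far as the arm can. A call with a number of a shift or a turn outside -1 to 1 is refused whole. A call with a gripper value outside its range is refused whole. The fingers move at their own pace and stop on an object; "newtons" is the grip in N (left out, the last holds). Time passes only in rows, so rows that do not move let the fingers close. It gives the time, the measured TCP pose, the force, the opening and the grip force at its end, in the units of the state.
- get_obs(): the state, without advancing time (a new reading comes with each control period).
- capture(name): name is "scene" or "top" or "wrist"; returns a dict with "img" (420x560x3 uint8, red, green, blue), "depth" (420x560 float32, m along the optical axis (not along the pixel's ray), 0 where there is no reading), "fx", "fy", "cx", "cy" (pixels), "world_from_camera" (4x4, takes a point from camera to world coordinates). Camera axes: x right, y up, looking along -z (the intrinsics and any distortion apply to the point x, -y, -z); pixel columns grow to the right and rows downward; lengths in m; the calibration is good to about 2 mm. A picture is of the moment at which its call begins.
- close_job(): hands the job in; it is judged then, once.
The state is a dict: "time": time; "q": joint angles; "dq": joint speeds; "joint_torque": joint torques, N m; "eef_pos": TCP position; "eef_rot": TCP orientation; "ft_force": force on the tool from outside, world axes, zero at the start; "ft_torque": the same for the moment, N m; "gripper_width": finger opening in m; "finger_force": force on a finger pad.
Only numpy, scipy, OpenCV 4.12 (cv2) and the standard library are available. Lean on these libraries where they do the work, as an engineer would, in place of code of your own. Each camera call takes 0.05 s, during which the arm holds its last target. There are 200 camera calls.

TASK

On the staking stand, turn the black knob a little at a time until the brass pointer on the die plate lines up with the red index clip. Then take the punch by its head and draw it straight up in its snug sleeve, without forcing it sideways, until the blue band on its shank stands clear above the sleeve with a few millimetres (about 5) of bare steel showing below the band. Finish while still holding the punch there, partway out; never pull it out of the sleeve, leave the pointer lined up, and leave the other things on the bench where they are.

Things in the scene. Friction and masses are not known exactly. Their poses are not given: they have to be found in the camera images.
- stand: grey staking stand, fixed. Origin on the bench below the punch axis; z up, at yaw 0 x points away from the robot, y left. Base 210 (x -100 to 110) by 285 (y -165 to 120), 16 high; column (radius 14) at x 88 with an overhead arm, top at z 117, that carries the sleeve. Knob at x 0, y -100; pointer and red clip on the +y side.
- sleeve_top (a point): centre of the mouth of the steel sleeve, at z 125 of the stand, x = y = 0. The sleeve is a 44 x 44 block, z 75 to 125, with an upright through bore 15 in diameter (1 wider than the punch).
- punch: loose steel punch, about 0.2 kg; z up its axis. Origin at the underside of its brass collar (32 across, 5 thick), which rests on the sleeve top. The shank below it, 14 in diameter, 85 long, fills the bore. A blue band rings the shank 27 to 35 below the origin, hidden at the start: drawn up 35 it is just clear, drawn up 40 shows 5 of steel below it. It drops back if let go.
- punch_head (a point): point to grip on the punch's dark round head (24 in diameter, 5 to 48 above the punch's origin), on its axis, 30 above the origin.
- knob (a joint): knob angle (rad), positive anticlockwise from above. At 0 its grip bar lies along the stand's x axis; at q it is turned q anticlockwise from there. Light friction (about 0.05 N m), stays where left, range -6 to 6. Gears turn the die plate the other way by half as much: 1 rad clockwise on the knob turns plate and pointer 0.5 rad anticlockwise.
- knob_grip (a point): point to grip on the black knob, on its axis, 115 above the bench. The knob is an upright bar 46 long, 14 wide (grip across the 14), 95 to 129 above the bench, with a white line on top, on a thin spindle.
- die_plate: round steel die plate, 128 across, flat under the sleeve, turning about the punch axis; origin on the bench below that axis, its y axis points along its brass pointer, a bar 7 wide reaching from 32 to 79 from the axis, 33 above the bench.
- index: red index clip fixed on the stand's deck; origin on the bench below the punch axis, its y axis points from there to the clip (9 wide, 79 to 100 from the axis, up to 30 above the bench). Lined up = the die plate's y axis agrees with this y axis. The clip always lies anticlockwise (from above) of the pointer's start.
- driver_a: small screwdriver with green rings, 125 long, lying on the bench; leave it alone; origin under its centre
- driver_b: small screwdriver with red rings, 125 long, lying on the bench; leave it alone; origin under its centre
- movement: brass watch movement 34 across in a round grey holder 48 across, 18 high; leave it alone; origin under its centre
- tweezers: steel tweezers, 120 long, lying on the bench; leave it alone; origin under its centre
- loupe: black eye loupe, 34 across, 24 high; leave it alone; origin under its centre
- dish: white ceramic dish, 76 across, 20 high; leave it alone; origin under its centre
- watch_case: steel watch case with a blue dial, 40 across; leave it alone; origin under its centre

How it is judged:
On the way, in this order (a step that is already met when the one before it is completed fails the run):
1. the pointer is lined up with the red clip while the punch is still down in its sleeve (angle between the y axis of die_plate and the y axis of index, either way round below 0.06 rad and z of punch in the frame of stand below 0.13 m), for 0.3 s.
2. the punch, in the fingers, is drawn up until the blue band stands clear of the sleeve (angle between the y axis of die_plate and the y axis of index, either way round below 0.06 rad and z of punch in the frame of stand between 0.16 and 0.173 m and contact force between the fingers and punch above 2 N), for 0.2 s.
At the end, for the whole second after the job is handed in: The pointer is within 0.06 rad (3.4 degrees) of the red clip; the punch is held still by the fingers, upright within 0.05 rad and on the bore's axis within 4 mm, its collar 35 to 48 mm above the sleeve's top (blue band clear, 0 to 13 mm of steel below it) (all of step 2 and horizontal distance between punch and stand below 0.004 m and angle between the z axis of punch and the z axis of stand, either way round below 0.05 rad and linear speed of punch below 0.01 m/s); the arm keeps its last pose, push and grip.
It fails at once if the punch is pulled (almost) out of its sleeve: drawn up more than 70 mm (z of punch in the frame of stand above 0.195 m).
It fails at once if the punch is forced sideways or down against the sleeve with more than 60 N (contact force between punch and stand above 60 N).
It fails at once if another thing on the bench is moved more than 30 mm (distance of any of driver_a, driver_b, movement, tweezers, loupe, dish, watch_case from where it was at the start of the episode above 0.03 m).
It also fails if it takes over 64 s, if anything falls off the work surface, if the arm or the gripper's body presses on something with over 40 N, if the wrist force passes 120 N, or if a joint passes its speed limit or range.

## Working session

There is one attempt and no reset: what is moved stays moved. The work goes in short steps, Python scripts to look and compute and a tool call to move; the robot and the scene stay as the last step left them, time stands still between calls to the robot, and variables do not carry over. Pictures are saved under pics/ and viewed, at most 10 in all, crops included, and the job is handed in when it is done.

Besides the shell and the picture viewer there is one more tool, called in YAML: its name, and indented under it one key for each argument. carry_out: Moves the arm, as the interface text tells. Its arguments: {"type":"object","properties":{"deltas":{"type":"array","items":{"type":"array"}},"newtons":{"type":"number"}},"required":["deltas"]}

```bash
mkdir -p pics; cat > h.py <<'E'
import numpy as np, cv2
from bench import get_obs, capture
def snap(n,f=None):
    c=capture(n)
    if f: cv2.imwrite('pics/'+f,cv2.cvtColor(c['img'],cv2.COLOR_RGB2BGR))
    return c
def cloud(c):
    h,w=c['depth'].shape; u,v=np.meshgrid(np.arange(w),np.arange(h)); d=c['depth']
    P=np.stack([(u-c['cx'])/c['fx']*d,-(v-c['cy'])/c['fy']*d,-d],-1)
    M=c['world_from_camera']; return P@M[:3,:3].T+M[:3,3]
def ray(c,u,v,z):
    M=c['world_from_camera']; d=M[:3,:3]@np.array([(u-c['cx'])/c['fx'],-(v-c['cy'])/c['fy'],-1]); o=M[:3,3]
    return o+d*(z-o[2])/d[2]
E
python3 - <<'E'
from h import *
for n in('scene','top'):
    c=snap(n,n+'1.png'); print(n,c['fx'],c['cx'],c['cy'],c['world_from_camera'].round(3).tolist()); np.savez(n+'1.npz',**c)
o=get_obs();print(o)
E
```

```text
scene 400.41897744738435 278.14189938549737 211.27461037702463 [[0.407, -0.472, 0.782, 1.208], [0.913, 0.209, -0.35, -0.366], [0.002, 0.856, 0.516, 0.588], [0.0, 0.0, 0.0, 1.0]]
top 495.84640826171955 284.48274042028333 208.7431690973409 [[0.016, 0.994, -0.105, 0.406], [-1.0, 0.014, -0.015, -0.059], [-0.014, 0.105, 0.994, 1.245], [0.0, 0.0, 0.0, 1.0]]
{'time': 0.1, 'q': array([ 1.17050434,  0.41791648, -0.01032445,  1.61408892,  0.00470903,
        1.11068107, -0.05300278]), 'dq': array([ 9.90149292e-04, -1.18768689e-03, -3.25160175e-03, -1.49070059e-03,
       -3.36776716e-05,  6.09836696e-04, -1.11761502e-03]), 'joint_torque': array([ 1.60626296e-03, -8.65822148e+01,  6.80228770e-01, -4.35639346e+01,
        1.91375281e-02,  4.90967839e-03,  4.47936395e-05]), 'eef_pos': array([ 0.21936272, -0.58492349,  0.23073189]), 'eef_rot': array([-3.09014906e+00, -5.60430762e-01,  4.27936068e-04]), 'ft_force': array([-1.02354129,  0.01833077,  0.45711986]), 'ft_torque': array([ 0.03205368, -0.00217612, -0.03032031]), 'finger_force': 0.0, 'gripper_width': 0.08506873228764279}
```

View pics/scene1.png

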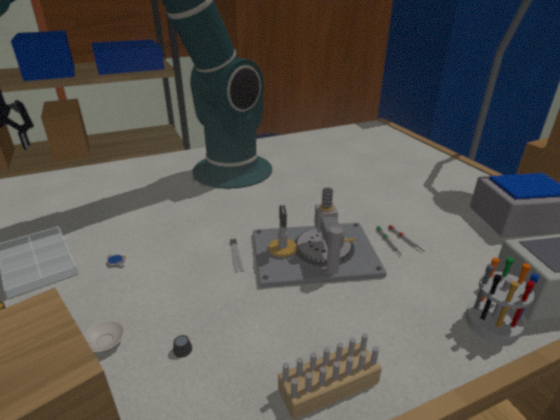

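View pics/top1.png

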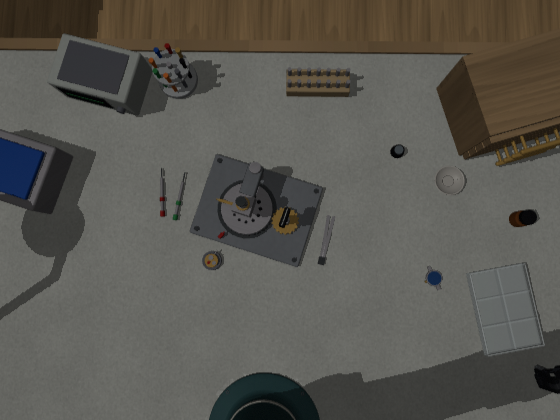

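The top view shows the punch head at about (242,203), the knob with its white line at about (286,216), the pointer at about (225,201) and the red clip at about (222,235). The scene view shows the arm clear of the stand, with the column on the far side. Next I'll measure these.

```bash
python3 - <<'E'
from h import *
c=dict(np.load('top1.npz')); P=cloud(c); im=c['img']; hsv=cv2.cvtColor(im,cv2.COLOR_RGB2HSV)
H,S,V=[hsv[...,i].astype(int) for i in range(3)]
def rep(n,m):
    k,l,s,ce=cv2.connectedComponentsWithStats(m.astype(np.uint8))
    for i in range(1,k):
        if s[i,4]>4 and 190<ce[i,0]<330 and 150<ce[i,1]<270: print(n,s[i].tolist(),ce[i].round(1),np.median(P[l==i],0).round(3))
rep('red',((H<6)|(H>174))&(S>150)&(V>60))
rep('brass',(H>10)&(H<28)&(S>120)&(V>80))
Z=P[...,2]
rep('hi',(Z>.15)); rep('knob',(Z>.115)&(Z<.14)); 
# deck plane edge: base outline at z~.016
m=((Z>.011)&(Z<.15)).astype(np.uint8)[140:275,180:335]
ct=max(cv2.findContours(cv2.morphologyEx(m,cv2.MORPH_OPEN,np.ones((3,3))),0,1)[0],key=cv2.contourArea)
r=cv2.minAreaRect(ct); b=cv2.boxPoints(r)+[180,140]
Q=np.array([ray(c,u,v,.016) for u,v in b]); print(Q.round(3), np.linalg.norm(np.diff(Q,axis=0),axis=1))
for p in [(242,202),]: print(ray(c,*p,.173))
x=cv2.resize(im[175:255,195:315],None,fx=6,fy=6,interpolation=cv2.INTER_CUBIC); cv2.imwrite('pics/c1.png',x[...,::-1])
E
```

```text
red [218, 232, 6, 6, 19] [220.7 234.6] [0.467 0.114 0.03 ]
brass [218, 199, 15, 6, 36] [224.9 201.3] [0.551 0.106 0.033]
brass [236, 205, 11, 5, 15] [240.6 207.9] [0.524 0.058 0.129]
brass [272, 208, 25, 26, 255] [282.1 223. ] [ 0.494 -0.03   0.028]
brass [290, 210, 7, 5, 22] [292.3 212.4] [ 0.524 -0.059  0.029]
brass [205, 254, 13, 13, 86] [210.8 260.1] [0.406 0.139 0.018]
hi [235, 195, 12, 13, 111] [240.7 201.1] [0.534 0.052 0.172]
knob [231, 162, 32, 54, 689] [248.2 188. ] [0.572 0.04  0.122]
knob [279, 207, 12, 20, 127] [284.2 216.6] [ 0.505 -0.041  0.128]
[[ 0.475  0.197  0.016]
 [ 0.686  0.136  0.016]
 [ 0.6   -0.139  0.016]
 [ 0.392 -0.074  0.016]] [0.21976403 0.28832125 0.21741346]
[0.53245959 0.05001446 0.173     ]
```

View pics/c1.png

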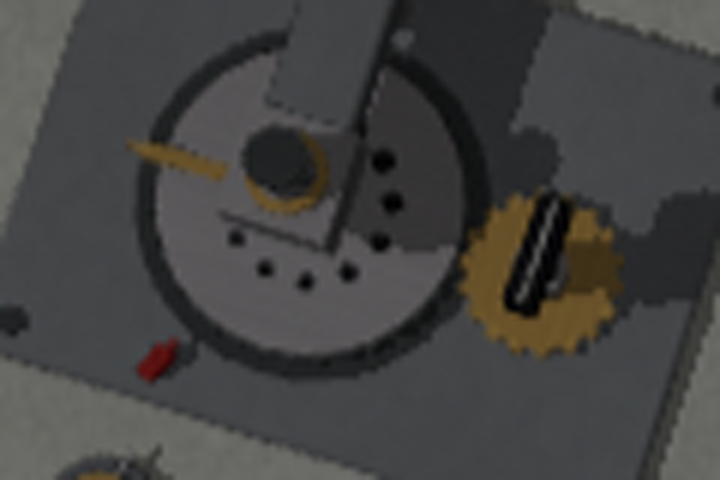

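Measured: the punch axis is at about (0.534, 0.053), the knob at (0.504, -0.042) and the stand yaw is about -0.30. The heights (0.172 and 0.128) and the 100 mm spacing agree with the text. The pointer is at about 74° and the clip at about 138°, so the knob has to turn about 2.2 rad clockwise. Now moving over the knob.

carry_out:
  deltas:
    - [[1,-0.89,0],[0,0,0],-1]
    - [[1,-0.89,0],[0,0,0],-1]
    - [[1,-0.89,0],[0,0,0],-1]
    - [[1,-0.89,0],[0,0,0],-1]
    - [[1,-0.89,0],[0,0,0],-1]
    - [[1,-0.89,0],[0,0,0],-1]
    - [[1,-0.89,0],[0,0,0],-1]
    - [[1,-0.89,0],[0,0,0],-1]
    - [[1,-0.89,0],[0,0,0],-1]
    - [[1,-0.89,0],[0,0,0],-1]

```text
time: 1.1
eef_pos: [0.3445, -0.3472, 0.2311]
eef_rot: [-3.091, -0.56, 0.001]
ft_force: [-0.2, 0.1, -0.1]
gripper_width: 0.0855
finger_force: 0.0
```

carry_out:
  deltas:
    - [[1,-0.89,0],[0,0,0],-1]
    - [[1,-0.89,0],[0,0,0],-1]
    - [[1,-0.89,0],[0,0,0],-1]
    - [[1,-0.89,0],[0,0,0],-1]
    - [[1,-0.89,0],[0,0,0],-1]
    - [[1,-0.89,0],[0,0,0],-1]
    - [[1,-0.89,0],[0,0,0],-1]
    - [[1,-0.89,0],[0,0,0],-1]
    - [[1,-0.89,0],[0,0,0],-1]
    - [[1,-0.89,0],[0,0,0],-1]

```text
time: 2.1
eef_pos: [0.4692, -0.1104, 0.2312]
eef_rot: [-3.091, -0.56, 0.0]
ft_force: [0.8, 0.8, -0.0]
gripper_width: 0.0854
finger_force: 0.0
```

carry_out:
  deltas:
    - [[0,0,0],[0,0,-1],-1]
    - [[0,0,0],[0,0,-1],-1]
    - [[0,0,0],[0,0,-1],-1]
    - [[0,0,0],[0,0,-1],-1]
    - [[0,0,0],[0,0,-1],-1]
    - [[0,0,0],[0,0,-1],-1]
    - [[0,0,0],[0,0,-1],-1]
    - [[0,0,0],[0,0,-1],-1]
    - [[0,0,0],[0,0,-1],-1]
    - [[0,0,0],[0,0,-1],-1]

```text
time: 3.1
eef_pos: [0.4688, -0.1114, 0.2311]
eef_rot: [-2.44, -1.979, 0.0]
ft_force: [-0.3, -0.1, -0.1]
gripper_width: 0.0853
finger_force: 0.0
```

carry_out:
  deltas:
    - [[0,0,0],[0,0,-1],-1]
    - [[0,0,0],[0,0,-1],-1]
    - [[0,0,0],[0,0,-1],-1]
    - [[0,0,0],[0,0,-1],-1]
    - [[0,0,0],[0,0,-1],-1]
    - [[0,0,0],[0,0,-1],-1]
    - [[0,0,0],[0,0,-1],-1]
    - [[0,0,0],[0,0,-1],-1]
    - [[0,0,0],[0,0,-1],-1]
    - [[0,0,0],[0,0,-1],-1]

```text
time: 4.1
eef_pos: [0.4688, -0.1114, 0.2311]
eef_rot: [-1.192, -2.906, -0.0]
ft_force: [-0.0, 0.2, 0.0]
gripper_width: 0.0852
finger_force: 0.0
```

carry_out:
  deltas:
    - [[0,0,0],[0,0,-1],-1]
    - [[0,0,0],[0,0,-1],-1]
    - [[0,0,0],[0,0,-1],-1]
    - [[0,0,0],[0,0,-1],-1]
    - [[0,0,0],[0,0,-0.6],-1]
    - [[0,0,0],[0,0,0],-1]

```text
time: 4.7
eef_pos: [0.4688, -0.1114, 0.2311]
eef_rot: [-0.503, -3.101, -0.0]
ft_force: [-0.3, -0.9, -0.2]
gripper_width: 0.0856
finger_force: 0.0
```

```bash
python3 - <<'E'
from h import *
o=get_obs(); print(o['q'].round(3))
c=snap('wrist','w1.png'); np.savez('w1.npz',**c); P=cloud(c); Z=P[...,2]
print(c['world_from_camera'].round(3).tolist())
def rep(n,m):
    k,l,s,ce=cv2.connectedComponentsWithStats(m.astype(np.uint8))
    for i in range(1,k):
        if s[i,4]>80:
            p=P[l==i]; r=cv2.minAreaRect(p[:,:2].astype(np.float32)); b=cv2.boxPoints(r); print(n,s[i].tolist(),np.median(p,0).round(4),'rect',np.round(r,4) if 0 else r,b.round(4).tolist())
rep('z12-135',(Z>.124)&(Z<.134)); rep('head',(Z>.168)&(Z<.179))
E
```

```text
[ 0.755  0.21  -0.658  1.942  0.148  1.038  1.281]
[[0.317, -0.906, -0.282, 0.397], [0.948, 0.302, 0.095, -0.087], [-0.001, -0.298, 0.955, 0.374], [0.0, 0.0, 0.0, 1.0]]
z12-135 [461, 195, 64, 53, 1847] [0.5258 0.0447 0.1257] rect ((0.5352053046226501, 0.05312616378068924), (0.045368533581495285, 0.04469097778201103), 73.270263671875) [[0.5073000192642212, 0.03779999911785126], [0.5501000285148621, 0.02500000037252903], [0.5630999803543091, 0.06840000301599503], [0.5202999711036682, 0.08129999786615372]]
z12-135 [359, 198, 23, 54, 942] [ 0.504  -0.0427  0.1291] rect ((0.5057654976844788, -0.042149413377046585), (0.014473692514002323, 0.04543578624725342), 71.05380249023438) [[0.48190000653266907, -0.041600000113248825], [0.5249000191688538, -0.05640000104904175], [0.5296000242233276, -0.04270000010728836], [0.48660001158714294, -0.027899999171495438]]
z12-135 [458, 300, 32, 27, 607] [0.6187 0.0273 0.1251] rect ((0.6193394660949707, 0.027429819107055664), (0.027752919122576714, 0.026379529386758804), 29.56116485595703) [[0.6007999777793884, 0.032099999487400055], [0.6137999892234802, 0.009100000374019146], [0.6378999948501587, 0.02280000038444996], [0.6248999834060669, 0.04569999873638153]]
head [514, 226, 42, 35, 1084] [0.5335 0.0517 0.173 ] rect ((0.5349211096763611, 0.052669789642095566), (0.024282464757561684, 0.023616759106516838), 81.19686889648438) [[0.521399974822998, 0.042500000447034836], [0.544700026512146, 0.03889999911189079], [0.5483999848365784, 0.06289999932050705], [0.5250999927520752, 0.06650000065565109]]
```

View pics/w1.png

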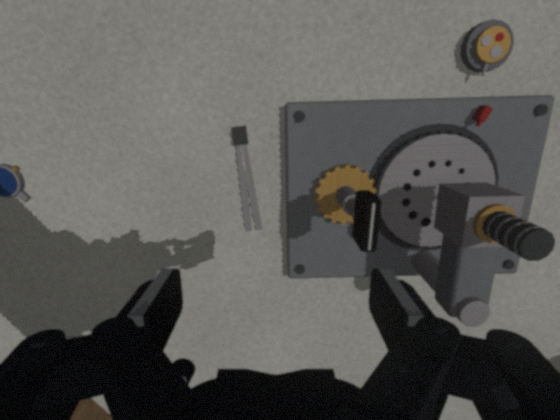

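The knob bar is at (0.506, -0.042), 45×14 mm, at -19°, and the punch axis is at (0.535, 0.053). All the sizes match. The tool's closing line is already within 1° of the bar normal, so I'll move over and down and grip.

carry_out:
  deltas:
    - [[-0.16,0.97,0],[0,0,0],-1]
    - [[-0.17,0.97,0],[0,0,0],-1]
    - [[-0.17,0.97,0],[0,0,0],-1]
    - [[-0.16,0.96,0],[0,0,0],-1]
    - [[0,0,1],[0,0,0],-1]
    - [[0,0,1],[0,0,0],-1]
    - [[0,0,0],[0,0,0],-1]

```text
time: 5.45
eef_pos: [0.5048, -0.042, 0.1893]
eef_rot: [-0.507, -3.097, -0.0]
ft_force: [-0.4, -0.7, 0.1]
gripper_width: 0.0856
finger_force: 0.0
```

carry_out:
  deltas:
    - [[0,0,1],[0,0,0],-1]
    - [[0,0,1],[0,0,0],-1]
    - [[0,0,1],[0,0,0],-1]
    - [[0,0,1],[0,0,0],-1]
    - [[0,0,0.76],[0,0,0],-1]
    - [[0,0,0],[0,0,0],-1]

```text
time: 6.05
eef_pos: [0.5054, -0.0422, 0.0951]
eef_rot: [-0.506, -3.098, -0.0]
ft_force: [0.7, -0.8, -0.5]
gripper_width: 0.0851
finger_force: 0.0
```

carry_out:
  deltas:
    - [[0,0,0],[0,0,0],0.3]
    - [[0,0,0],[0,0,0],1]
    - [[0,0,0],[0,0,0],1]
    - [[0,0,0],[0,0,0],1]
    - [[0,0,0],[0,0,0],1]
    - [[0,0,0],[0,0,0],1]
    - [[0,0,0],[0,0,0],1]
    - [[0,0,0],[0,0,0],1]
  newtons: 25

```text
time: 6.85
eef_pos: [0.5061, -0.0424, 0.0964]
eef_rot: [0.505, 3.1, -0.001]
ft_force: [-2.0, -2.4, 5.5]
gripper_width: 0.0137
finger_force: 29.1
```

The knob is held (opening 13.7 mm). I'll turn it clockwise in part, then check.

carry_out:
  deltas:
    - [[0,0,0],[0,0,0.5],1]
    - [[0,0,0],[0,0,0.8],1]
    - [[0,0,0],[0,0,0.8],1]
    - [[0,0,0],[0,0,0.8],1]
    - [[0,0,0],[0,0,0.8],1]
    - [[0,0,0],[0,0,0.8],1]
    - [[0,0,0],[0,0,0.8],1]
    - [[0,0,0],[0,0,0.8],1]
    - [[0,0,0],[0,0,0.8],1]
    - [[0,0,0],[0,0,0.8],1]

```text
time: 7.85
eef_pos: [0.5063, -0.0423, 0.0964]
eef_rot: [1.637, 2.681, 0.0]
ft_force: [0.0, -1.0, 4.2]
gripper_width: 0.014
finger_force: 28.8
```

carry_out:
  deltas:
    - [[0,0,0],[0,0,0.8],1]
    - [[0,0,0],[0,0,0.8],1]
    - [[0,0,0],[0,0,0.8],1]
    - [[0,0,0],[0,0,0.8],1]
    - [[0,0,0],[0,0,0.8],1]
    - [[0,0,0],[0,0,0.8],1]
    - [[0,0,0],[0,0,0.8],1]
    - [[0,0,0],[0,0,0.8],1]
    - [[0,0,0],[0,0,0.8],1]
    - [[0,0,0],[0,0,0],1]

```text
time: 8.85
eef_pos: [0.5065, -0.0422, 0.0964]
eef_rot: [2.474, 1.935, 0.001]
ft_force: [1.0, -1.9, 3.3]
gripper_width: 0.0133
finger_force: 28.7
```

```bash
python3 - <<'E'
from h import *
o=get_obs(); print(o['q'].round(3),o['eef_pos'],o['eef_rot'],o['ft_force'])
for n in('top','wrist','scene'):
    c=snap(n); im=c['img']; hsv=cv2.cvtColor(im,cv2.COLOR_RGB2HSV); P=cloud(c); C=np.array([.535,.053])
    H,S,V=[hsv[...,i].astype(int) for i in range(3)]
    R=np.linalg.norm(P[...,:2]-C,axis=-1); A=np.degrees(np.arctan2(P[...,1]-C[1],P[...,0]-C[0])); Z=P[...,2]
    b=(H>9)&(H<30)&(S>90)&(V>50)&(R>.03)&(R<.082)&(Z>.025)&(Z<.04)&(A>30)&(A<200)
    r=((H<6)|(H>174))&(S>120)&(V>40)&(R>.07)&(R<.105)&(Z>.01)&(Z<.04)
    for k,m in(('ptr',b),('clip',r)):
        if m.sum()>5:
            uv=np.argwhere(m); Q=np.array([ray(c,v,u,.033 if k=='ptr' else .030) for u,v in uv])[:,:2]-C
            q=P[m][:,:2]-C
            print(n,k,m.sum(),'R',R[m].min().round(3),R[m].max().round(3),'depth-ang',np.degrees(np.arctan2(*q.mean(0)[::-1])).round(2),'ray-ang',np.degrees(np.arctan2(*Q.mean(0)[::-1])).round(2))
    if n=='top': cv2.imwrite('pics/c2.png',cv2.resize(im[175:255,195:315],None,fx=6,fy=6,interpolation=cv2.INTER_CUBIC)[...,::-1])
E
```

```text
[ 0.251  0.406 -0.274  2.006  0.158  0.748 -0.361] [ 0.50647101 -0.04224157  0.09641362] [2.47420466e+00 1.93478104e+00 8.88225014e-04] [ 1.0334039  -1.87268865  3.29812129]
top ptr 48 R 0.033 0.077 depth-ang 116.21 ray-ang 116.23
top clip 24 R 0.083 0.101 depth-ang 137.41 ray-ang 137.53
wrist clip 11 R 0.084 0.085 depth-ang 139.25 ray-ang 139.78
```

View pics/c2.png

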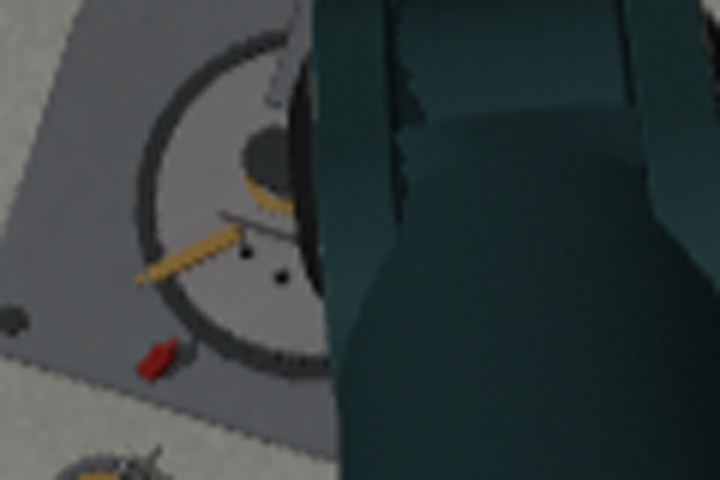

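The top view still shows the pointer, from about (140,280) to (240,232) in the crop, at 116.2°. The clip is at about (158,360), 137.5°. That leaves 21.3° on the plate, or 0.74 rad on the knob.

carry_out:
  deltas:
    - [[0,0,0],[0,0,0.7],1]
    - [[0,0,0],[0,0,0.8],1]
    - [[0,0,0],[0,0,0.8],1]
    - [[0,0,0],[0,0,0.8],1]
    - [[0,0,0],[0,0,0.8],1]
    - [[0,0,0],[0,0,0.8],1]
    - [[0,0,0],[0,0,0.8],1]
    - [[0,0,0],[0,0,0.8],1]
    - [[0,0,0],[0,0,0.8],1]
    - [[0,0,0],[0,0,0.3],1]

```text
time: 10.0
eef_pos: [0.5066, -0.0424, 0.0964]
eef_rot: [3.006, 0.91, 0.002]
ft_force: [5.2, -2.6, 5.2]
gripper_width: 0.0134
finger_force: 28.9
```

carry_out:
  deltas:
    - [[0,0,0],[0,0,0],1]
    - [[0,0,0],[0,0,0],1]

```text
time: 10.2
eef_pos: [0.5067, -0.0423, 0.0964]
eef_rot: [3.005, 0.915, 0.002]
ft_force: [3.7, -2.9, 5.0]
gripper_width: 0.0137
finger_force: 29.0
```

```bash
cat > m.py <<'E'
from h import *
o=get_obs(); print(o['q'].round(3),o['eef_pos'],o['eef_rot'],o['ft_force'])
for n in('top',):
    c=snap(n); im=c['img']; hsv=cv2.cvtColor(im,cv2.COLOR_RGB2HSV); P=cloud(c); C=np.array([.535,.053])
    H,S,V=[hsv[...,i].astype(int) for i in range(3)]
    R=np.linalg.norm(P[...,:2]-C,axis=-1); A=np.degrees(np.arctan2(P[...,1]-C[1],P[...,0]-C[0])); Z=P[...,2]
    b=(H>9)&(H<30)&(S>90)&(V>50)&(R>.03)&(R<.082)&(Z>.025)&(Z<.04)&(A>30)&(A<200)
    r=((H<6)|(H>174))&(S>120)&(V>40)&(R>.07)&(R<.105)&(Z>.01)&(Z<.04)
    for k,m in(('ptr',b),('clip',r)):
        q=P[m][:,:2]-C; vx,vy,_,_=cv2.fitLine(q.astype(np.float32),2,0,.01,.01).ravel()
        print(k,m.sum(),'ang',np.degrees(np.arctan2(*q.mean(0)[::-1])).round(2),'line',np.degrees(np.arctan2(vy,vx)).round(1)%180)
    cv2.imwrite('pics/c3.png',cv2.resize(im[175:255,195:315],None,fx=6,fy=6,interpolation=cv2.INTER_CUBIC)[...,::-1])
E
python3 m.py
```

```text
[ 0.115  0.395 -0.11   2.011  0.063  0.738 -1.013] [ 0.50665136 -0.04234085  0.09640656] [3.00489140e+00 9.15068544e-01 1.80376937e-03] [ 3.7450937  -2.8934646   5.03409377]
ptr 49 ang 136.81 line 136.7
clip 25 ang 137.37 line 135.6
```

View pics/c3.png

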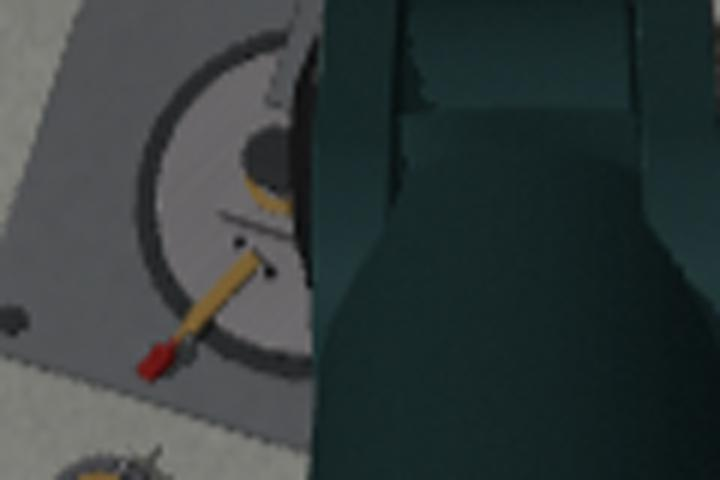

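The pointer (136.8°) and the clip (137.4°) are now in line in the top view, meeting at about (175,345) in the crop. Releasing, lifting and moving over the punch.

carry_out:
  deltas:
    - [[0,0,0],[0,0,0],0.5]
    - [[0,0,0],[0,0,0],-1]
    - [[0,0,0],[0,0,0],-1]
    - [[0,0,0],[0,0,0],-1]
    - [[0,0,0],[0,0,0],-1]
    - [[0,0,0],[0,0,0],-1]
    - [[0,0,-0.5],[0,0,0],-1]
    - [[0,0,-1],[0,0,0],-1]
    - [[0,0,-1],[0,0,0],-1]
    - [[0,0,-1],[0,0,0],-1]

```text
time: 11.25
eef_pos: [0.506, -0.0421, 0.1676]
eef_rot: [-3.006, -0.912, -0.0]
ft_force: [-0.1, 0.2, 0.1]
gripper_width: 0.0854
finger_force: 0.0
```

carry_out:
  deltas:
    - [[0,0,-1],[0,0,0],-1]
    - [[0,0,-1],[0,0,0],-1]
    - [[0,0,-1],[0,0,0],-1]
    - [[0,0,-0.7],[0,0,0],-1]
    - [[0.95,-0.79,0],[0,0,0],-1]
    - [[0.96,-0.79,0],[0,0,0],-1]
    - [[0.96,-0.79,0],[0,0,0],-1]
    - [[0.96,-0.8,0],[0,0,0],-1]
    - [[0,0,0],[0,0,0],-1]
    - [[0,0,0],[0,0,0],-1]

```text
time: 12.25
eef_pos: [0.5344, 0.0533, 0.2405]
eef_rot: [3.006, 0.913, 0.0]
ft_force: [-0.0, -1.3, -0.1]
gripper_width: 0.0855
finger_force: 0.0
```

```bash
python3 m.py; python3 - <<'E'
from h import *
c=snap('wrist'); P=cloud(c); Z=P[...,2]; D=np.linalg.norm(P[...,:2]-[.535,.053],axis=-1)
p=P[(Z>.168)&(Z<.179)&(D<.03)][:,:2].astype(np.float32); print(len(p))
if len(p)>20: print('head',cv2.minEnclosingCircle(p),cv2.minAreaRect(p))
E
```

```text
[-0.006  0.257 -0.178  1.818  0.051  1.071 -1.184] [0.5344391  0.05325335 0.24054127] [3.00599942e+00 9.12910201e-01 8.63152205e-05] [-0.0154171  -1.34365179 -0.05182409]
930
head ((0.5359547138214111, 0.05347025394439697), 0.012301582843065262) ((0.5361010432243347, 0.0536307729780674), (0.023375412449240685, 0.02368623949587345), 74.7957534790039)Traceback (most recent call last):
  File "m.py", line 10, in <module>
    q=P[m][:,:2]-C; vx,vy,_,_=cv2.fitLine(q.astype(np.float32),2,0,.01,.01).ravel()
                              ~~~~~~~~~~~^^^^^^^^^^^^^^^^^^^^^^^^^^^^^^^^^^
cv2.error: OpenCV(4.12.0) /io/opencv/modules/imgproc/src/linefit.cpp:50: error: (-215:Assertion failed) count > 0 in function 'fitLine2D_wods'
```

```bash
sed -e "s/('top',)/('wrist',)/;s/    for k,m/    cv2.imwrite('pics\/w2.png',im[...,::-1])\n    for k,m/" m.py > m2.py; python3 m2.py 2>&1 | tail -4
```

```text
[-0.005  0.257 -0.177  1.819  0.051  1.07  -1.184] [0.53442014 0.05226966 0.24044288] [3.00652095e+00 9.10254751e-01 1.16159169e-04] [-0.12879494 -0.69005974 -0.54904642]
ptr 212 ang 136.84 line 138.0
clip 107 ang 136.6 line 136.9
```

View pics/w2.png

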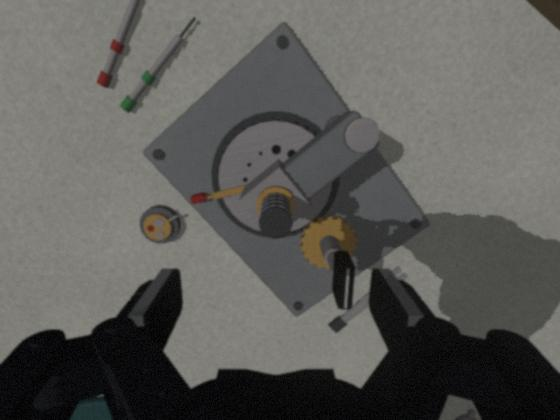

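The wrist view confirms that the pointer, about (228,191), meets the clip, about (199,198), with the angles agreeing to 0.3°. Punch head at about (275,212). Descending on the head.

carry_out:
  deltas:
    - [[0.06,0.03,1],[0,0,0],-1]
    - [[0,0,1],[0,0,0],-1]
    - [[0,0,1],[0,0,0],-1]
    - [[0,0,1],[0,0,0],-1]
    - [[0,0,1],[0,0,0],-1]
    - [[0,0,0.2],[0,0,0],-1]
    - [[0,0,0],[0,0,0],-1]

```text
time: 13.1
eef_pos: [0.5357, 0.0528, 0.1361]
eef_rot: [-3.007, -0.911, 0.001]
ft_force: [-0.4, 0.7, -0.1]
gripper_width: 0.0855
finger_force: 0.0
```

carry_out:
  deltas:
    - [[0,0,0],[0,0,0],0]
    - [[0,0,0],[0,0,0],0.4]
    - [[0,0,0],[0,0,0],1]
    - [[0,0,0],[0,0,0],1]
    - [[0,0,0],[0,0,0],1]
    - [[0,0,0],[0,0,0],1]
    - [[0,0,0],[0,0,0],1]
    - [[0,0,0],[0,0,0],1]
  newtons: 30

```text
time: 13.9
eef_pos: [0.536, 0.0533, 0.1365]
eef_rot: [3.006, 0.912, 0.001]
ft_force: [-2.5, 0.1, 5.0]
gripper_width: 0.0229
finger_force: 29.1
```

Held with almost no side force. Drawing it up about 20 mm slowly, then checking.

carry_out:
  deltas:
    - [[0,0,-0.15],[0,0,0],1]
    - [[0,0,-0.15],[0,0,0],1]
    - [[0,0,-0.15],[0,0,0],1]
    - [[0,0,-0.15],[0,0,0],1]
    - [[0,0,-0.15],[0,0,0],1]
    - [[0,0,-0.15],[0,0,0],1]
    - [[0,0,-0.15],[0,0,0],1]
    - [[0,0,0],[0,0,0],1]

```text
time: 14.7
eef_pos: [0.5361, 0.0533, 0.1575]
eef_rot: [3.006, 0.912, 0.001]
ft_force: [-0.6, 0.2, -2.4]
gripper_width: 0.0232
finger_force: 29.5
```

carry_out:
  deltas:
    - [[0,0,-0.15],[0,0,0],1]
    - [[0,0,-0.15],[0,0,0],1]
    - [[0,0,-0.15],[0,0,0],1]
    - [[0,0,-0.15],[0,0,0],1]
    - [[0,0,-0.15],[0,0,0],1]
    - [[0,0,-0.15],[0,0,0],1]
    - [[0,0,-0.1],[0,0,0],1]
    - [[0,0,0],[0,0,0],1]
    - [[0,0,0],[0,0,0],1]
    - [[0,0,0],[0,0,0],1]

```text
time: 15.7
eef_pos: [0.5358, 0.0532, 0.1769]
eef_rot: [-3.006, -0.912, 0.0]
ft_force: [0.2, -0.5, -2.9]
gripper_width: 0.0232
finger_force: 29.5
```

```bash
python3 m2.py 2>&1|tail -3; python3 - <<'E'
from h import *
c=snap('scene'); P=cloud(c); im=c['img']; hsv=cv2.cvtColor(im,cv2.COLOR_RGB2HSV)
D=np.linalg.norm(P[...,:2]-[.535,.053],axis=-1); m=(D<.03)&(hsv[...,0]>95)&(hsv[...,0]<130)&(hsv[...,1]>120)&(P[...,2]>.11)
print('blue',m.sum(), P[m][:,2].min() if m.any() else 0, P[m][:,2].max() if m.any() else 0, np.argwhere(m).mean(0) if m.any() else 0)
u,v=np.array([328,200]); cv2.imwrite('pics/s2.png',cv2.resize(im[165:265,270:390],None,fx=6,fy=6,interpolation=cv2.INTER_CUBIC)[...,::-1])
E
```

```text
[-0.011  0.331 -0.174  1.879  0.07   0.938 -1.2  ] [0.53578952 0.05322862 0.17693921] [-3.00634080e+00 -9.11537180e-01  4.64811101e-04] [ 0.21628265 -0.5268299  -2.91160552]
ptr 318 ang 136.63 line 138.6
clip 165 ang 136.39 line 136.7
blue 7 0.43368715595328533 0.541525115441478 [ 11.71428571 344.14285714]
```

View pics/s2.png

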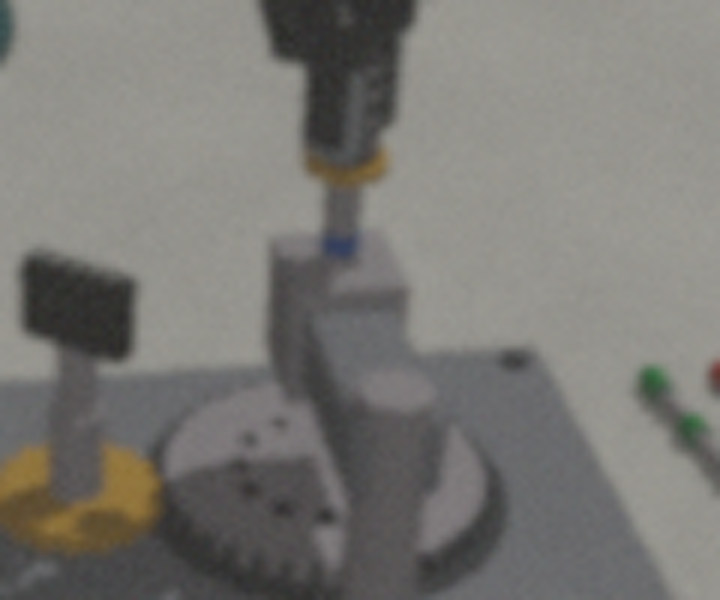

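The blue band at about (340,246) in the crop stands clear of the sleeve top. I'll check its height once from the collar depth.

```bash
python3 - <<'E'
from h import *
c=snap('scene'); P=cloud(c); hsv=cv2.cvtColor(c['img'],cv2.COLOR_RGB2HSV).astype(int)
D=np.linalg.norm(P[...,:2]-[.535,.053],axis=-1); h=hsv[...,0]; Z=P[...,2]
for n,m in(('collar',(h>9)&(h<30)&(hsv[...,1]>100)),('band',(h>100)&(h<130)&(hsv[...,1]>90))):
    m=m&(D<.03)&(Z>.12)&(Z<.19); uv=np.argwhere(m); print(n,m.sum(),Z[m].min().round(4),np.median(Z[m]).round(4),Z[m].max().round(4),np.median(P[m],0).round(4))
E
```

```text
collar 22 0.1653 0.1685 0.1713 [0.548  0.0505 0.1685]
band 5 0.132 0.133 0.1351 [0.5413 0.05   0.133 ]
```

```bash
python3 -c "
from bench import *
print(close_job())"
```

```text
the job is handed in; nothing more can be done
None
```

I handed the job in with the pointer within about 0.3° of the red clip and the punch still held upright in the fingers, drawn up about 40 mm so the blue band is clear with roughly 5 mm of steel below it; the judge's result was not shown.

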